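# Click the cheese cutter's thumbwheel round to the house portion

## Task

The wire cheese cutter is set too thin. With a fingertip, gently flick the front edge of its cogged thumbwheel to the right until the red cog has clicked home at the blue pointer, and do not run past it. Turn it by the thumbwheel only, without pushing the stop plate or lifting the wire bow, and leave the cheese, knives, jars and everything else where they are.

Things in the scene. Friction and masses are not known exactly. Their poses are not given: they have to be found in the camera images.
- cutter: Wire cheese cutter, fixed to the table: white bed 240 mm (its x) by 420 mm (its y), top 30 mm above the table. Origin on the table under the bed's centre; x to the back (hinge side), y to the left, z up. The wire lies in a slot along x at y = 0. Thumbwheel in an aluminium housing at the front right corner (-x, -y).
- housing (a point): Centre of the housing's top, at (-83, -151, 56) mm in the cutter's frame, same axes. The housing is 75 mm in x by 107 mm in y, flush with the bed's front edge (x = -120 mm), and rises to 56 mm above the table. Its walls stand behind and at both sides of the wheel, so that only the wheel's front edge is free, 18 mm out over the bed's front edge.
- pointer (a point): Tip of the blue pointer on the wall behind the wheel, 57 mm above the table, 38 mm from the wheel's axis; seen from the axis it lies 0.393 rad (22.5 deg) from the cutter's x towards its y: at the back, a little to the left.
- wheel_axis (a point): On the thumbwheel's upright axis, at its top face, 56 mm above the table; (-102, -150, 56) mm in the cutter's frame, with the cutter's axes (does not turn). The wheel lies flat: black, 14 mm thick, core 54 mm in diameter, 8 even radial cogs 7 mm wide with round ends, 72 mm over the tips; one cog is red. In front of it (cutter -x) is free space down to the table.
- wheel_front (a point): Frontmost point of the circle through the cog tips, at half the wheel's thickness, 49 mm above the table, 36 mm from the axis towards the cutter's -x; fixed to the cutter, with its axes. At rest in a click this point lies in the gap between the two front cogs, which stand 22.5 deg to its left and right about the axis.
- thumbwheel (a joint): Angle, rad, growing anticlockwise from above (front edge to the cutter's -y, the robot's right). It rests only in clicks, at multiples of 0.785 (45 deg, a cog pitch); past half a pitch a spring detent carries it on, short of that it springs back. About 3 to 5 N at a cog. Red cog at the pointer at 3.927 (click 5). Starts at a click from 0 to 3; goes up to click 7, 5.498.
- stop: Upright steel stop plate across the bed, 150 mm long in the cutter's x, 60 mm high (33 to 93 mm above the table), 4 mm thick, on two rods; origin as the cutter's at thumbwheel 0, where its face is 10 mm to the right of the wire. The thumbwheel draws it to the cutter's -y by 5 mm a click.
- bow (a joint): Hinge angle of the wire bow, rad: 0 lowered (as it starts and must stay), growing as its front end is lifted. Steel rod bow along the cutter's x at y = 0, up to 181 mm above the table, its black upright grip (24 mm in diameter) just in front of the bed.
- cheese: Bystander: block of cheese 100 x 120 x 85 mm standing on the bed to the left of the wire; origin at the centre of its underside.
- slice: Bystander: cut slice of cheese 85 x 100 x 20 mm on the pad of wrapping papers at the right; origin at the centre of its underside.
- knife_long: Bystander: knife with black handle lying on the papers, 345 mm long, 18 mm high; origin where handle meets blade, at its underside, x along the blade.
- knife_short: Bystander: knife with black handle lying on the table in front of the cutter, 265 mm long, 18 mm high; origin where handle meets blade, at its underside, x along the blade.
- honey: Bystander: amber honey jar, 64 mm in diameter, 85 mm high; origin at the centre of its underside.
- chutney: Bystander: dark red chutney jar, 68 mm in diameter, 75 mm high; origin at the centre of its underside.
- ramekin: Bystander: white bowl, 84 mm in diameter, 45 mm high; origin at the centre of its underside.
- ticket: Bystander: small slate price ticket on a wooden foot, 45 x 85 mm, 76 mm high; origin at the centre of its underside.

How it is judged:
At the end, for the whole second after the job is handed in: The thumbwheel rests in click 5, the red cog at the pointer (joint within 0.15 rad of 3.927, not moving); the wire bow is down (below 0.05 rad) and every bystander is within 20 mm of where it started (value of joint thumbwheel between 3.777 and 4.077 rad and velocity of joint thumbwheel between -0.1 and 0.1 rad/s and value of joint bow below 0.05 rad and distance of each of cheese, slice, knife_long, knife_short, honey, chutney, ramekin, ticket from where it was at the start of the episode below 0.02 m); the robot touches nothing.
It fails at once if the wheel is run past the pointer (more than 0.6 of a click beyond it) (value of joint thumbwheel above 4.398 rad).
It fails at once if the stop plate is pushed directly (over 1 N) (contact force between any of the fingers, the arm and stop above 1 N).
It fails at once if the wire bow is lifted (over 0.1 rad) (value of joint bow above 0.1 rad).
It fails at once if the cutter is handled roughly (over 30 N) (contact force between any of the fingers, the arm and cutter above 30 N).
It fails at once if the cheese, a knife, a jar or another bystander is moved more than 20 mm (distance of any of cheese, slice, knife_long, knife_short, honey, chutney, ramekin, ticket from where it was at the start of the episode above 0.02 m).
It also fails if it takes over 59 s, if anything falls off the work surface, if the arm or the gripper's body presses on something with over 40 N, if the wrist force passes 120 N, or if a joint passes its speed limit or range.

## Robot

A 6-joint arm with a two-finger parallel gripper is mounted at the origin on the work surface. World frame = base frame: x ahead of the robot, y to its left, z up, the work surface at z = 0. Lengths are in m, angles in rad, forces in N, time in s.
With the tool pointing down it reaches from about 0.375 to 0.925 m from the base axis. Payload 5.7 kg.
Tool frame: the origin (TCP) lies at the very end of the fingers, on their centre line; the grasp point (between the pads) lies 19 mm behind it; x points along the fingers, y is the direction in which the jaws open and shut, and the axes are right-handed (so a half turn about x gives the same grasp; the last joint's range is limited). The gripper opens to 88 mm and grips with 3 to 60 N. Pads are 20 mm wide; open, the fingers measure 115 mm over their backs; the gripper's body (75 mm by 178 mm) begins 61 mm behind the grasp point.
Start: joints at [1.107, 0.359, 1.51, -0, 1.272, -0.115], TCP at [0.205, 0.564, 0.223] pointing down, gripper open.
Joint ranges: [-2.97, 2.97], [-1.01, 2.36], [0.21, 2.38], [-0.96, 4.11], [0.2, 2.71], [-2.98, 2.98]. Speed limits (rad/s): [2.39, 2.39, 3.14, 3.14, 3.14, 3.14].

## Interface

Orientations are given as a unit quaternion [w, x, y, z].
In Python, from cell import observe, vision, r gives the robot as it stands.
- The arm moves only by the tool move_arm, never from a script. Its argument "targets" is a list of rows, each a list of 3 entries, a list of its own where there are three numbers: the turn, a rotation vector about the tool's x, y, z in rad, then the shift along the tool's x, y, z in cm, then the opening, from -1 (shut) to 1 (fully open). A call has 1 to 8 rows; each row shifts and turns the commanded pose from where the row before left it, along the tool's axes as they then stand; what a row does not reach is not made up. A row lasts 1/8 s, in which the tool goes at most 62.5 mm and 10.7 degrees, less where a joint would pass 70% of its speed; a pose out of reach is approached as far as the arm can. A call with a gripper value outside its range is refused whole. The fingers move at their own pace and stop on an object; "force" is the grip in N (left out, the last holds). Time passes only in rows, so rows that do not move let the fingers close. It gives the time, the measured TCP pose, the force and the opening at its end, in the units of the state.
- observe(): the state, without advancing time (a new reading comes with each control period).
- vision.capture(name): name is "scene" or "top" or "wrist"; returns (picture, depth): 420x560x3 uint8, red, green, blue; 420x560 float32, m along the optical axis (not along the pixel's ray), 0 where there is no reading.
- vision.camera_model(name): a dict with "fx", "fy", "cx", "cy" (pixels), "k1" (the pictures are not rectified: a ray, as slopes to the right and down, at radius r is drawn at 1 + k1 r^2 times it, then the intrinsics apply), "world_to_cam" (4x4, takes a point from world to camera coordinates). Camera axes: x right, y up, looking along -z (the intrinsics and any distortion apply to the point x, -y, -z); pixel columns grow to the right and rows downward; lengths in m; the calibration is good to about 2 mm. A picture is of the moment at which its call begins: read the wrist's pose just before it. camera_model takes no time and is no camera call; for the wrist camera it gives the pose at the moment of the call.
- r.hand_in(): hands the job in, once; it reports no verdict.
The state is a dict: "time": time; "joint_pos": joint angles; "qd": joint speeds; "joint_torque": joint torques, N m; "position": TCP position; "ee_rot": TCP orientation; "force": force on the tool from outside, world axes, zero at the start; "torque": the same for the moment, N m; "gripper_width": finger opening in m.
Only numpy, scipy, OpenCV 4.12 (cv2) and the standard library are available. Lean on these libraries where they do the work, as an engineer would, in place of code of your own. Each camera call takes 0.05 s, during which the arm holds its last target. There are 200 camera calls.

## Working session

There is one attempt and no reset: what is moved stays moved. The work goes in short steps, Python scripts to look and compute and a tool call to move; the robot and the scene stay as the last step left them, time stands still between calls to the robot, and variables do not carry over. Pictures are saved under pics/ and viewed, about 8 in all and at most 12, crops included, and the job is handed in when it is done.

Besides the shell and the picture viewer there is one more tool, called after "Call:" as name(argument=value, ...), one argument or row to a line, values as JSON. move_arm: Moves the arm, as the interface text tells. Its arguments: {"type":"object","properties":{"targets":{"type":"array"},"force":{"type":"number"}},"required":["targets"]}

```bash
mkdir -p pics
python3 - <<'E'
from cell import observe, vision, r
import cv2
s=observe();print(s)
for n in("scene","top"):
    p,d=vision.capture(n);cv2.imwrite(f"pics/{n}0.png",p[:,:,::-1])
    import numpy as np;np.savez(f"pics/{n}0.npz",p=p,d=d)
    print(n,vision.camera_model(n))
E
```

```text
{'time': 0.0, 'joint_pos': array([ 1.10685916e+00,  3.59500264e-01,  1.51142762e+00, -4.07390207e-05,
        1.27249679e+00, -1.15052061e-01]), 'qd': array([-0.00063952, -0.00036083,  0.00016635,  0.00078221, -0.00082909,
        0.00083964]), 'joint_torque': array([-7.58352307e-04, -5.15368652e+01, -2.70725423e+01,  6.75342511e-02,
        3.46575910e-02, -3.21176344e-05]), 'position': array([0.20479265, 0.5632317 , 0.22181425]), 'ee_rot': array([ 0.69620407,  0.12209595,  0.69654749, -0.12334533]), 'force': array([ 0.75290585, -0.61510297, -0.52379114]), 'torque': array([ 0.02492914, -0.00349015,  0.02451771]), 'gripper_width': 0.08773514420276242}
scene {'fx': 419.1704423587051, 'fy': 419.1704423587051, 'cx': 279.2442673761953, 'cy': 212.19804923589288, 'k1': -0.10369411677937913, 'world_to_cam': array([[ 0.6505849 ,  0.75940613,  0.00645176, -0.38152168],
       [-0.51153176,  0.43191953,  0.74281948,  0.23731555],
       [ 0.56131502, -0.48656742,  0.66946068, -1.75200936],
       [ 0.        ,  0.        ,  0.        ,  1.        ]])}
top {'fx': 476.7247602360096, 'fy': 476.7247602360096, 'cx': 272.517349426028, 'cy': 208.9291964872122, 'k1': 0.021119254130831877, 'world_to_cam': array([[ 1.88279634e-02, -9.99813154e-01,  4.37772382e-03,
        -2.37416656e-02],
       [ 9.74432695e-01,  1.93301332e-02,  2.23846528e-01,
        -5.80094757e-01],
       [-2.23889326e-01,  5.12229751e-05,  9.74614574e-01,
        -1.33281682e+00],
       [ 0.00000000e+00,  0.00000000e+00,  0.00000000e+00,
         1.00000000e+00]])}
```

View pics/top0.png

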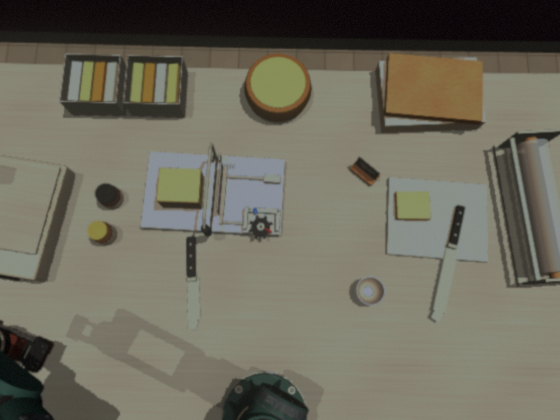

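View pics/scene0.png

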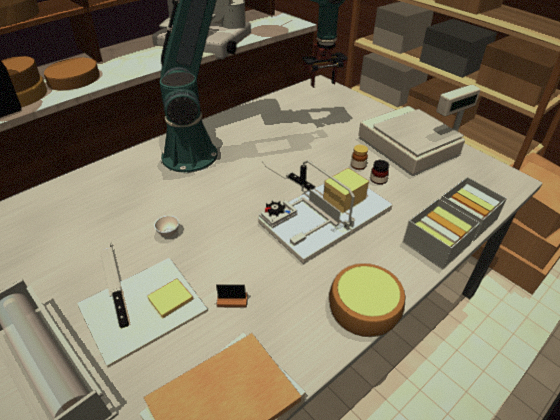

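```bash
cat > h.py <<'E'
import numpy as np, cv2
from cell import observe, vision, r
def ray(n,uv,z,m=None):
    m=m or vision.camera_model(n);W=m["world_to_cam"];R=W[:3,:3];t=W[:3,3]
    K=np.array([[m["fx"],0,m["cx"]],[0,m["fy"],m["cy"]],[0,0,1]])
    p=cv2.undistortPoints(np.array(uv,float).reshape(-1,1,2),K,np.array([m["k1"],0,0,0,0]))[:,0]
    d=np.c_[p[:,0],-p[:,1],-np.ones(len(p))]@R;c=-R.T@t
    return c+d*((z-c[2])/d[:,2])[:,None]
def proj(n,P,m=None):
    m=m or vision.camera_model(n);W=m["world_to_cam"]
    q=np.atleast_2d(P)@W[:3,:3].T+W[:3,3];s=np.c_[q[:,0],-q[:,1]]/-q[:,2:]
    s=s*(1+m["k1"]*(s**2).sum(1,keepdims=True))
    return s*m["fx"]+[m["cx"],m["cy"]]
E
python3 - <<'E'
from h import *
p=np.load("pics/top0.npz")["p"]
hsv=cv2.cvtColor(p,cv2.COLOR_RGB2HSV)
c=p[140:250,135:300]
cv2.imwrite("pics/c1.png",cv2.resize(c,None,fx=4.8,fy=4.8,interpolation=cv2.INTER_CUBIC)[:,:,::-1])
# bed mask: bluish white vs. warm wood
f=p.astype(int);m=((f[...,2]-f[...,0]>-5)&(f[...,2]>110)).astype(np.uint8)
m[:140]=0;m[245:]=0;m[:,:130]=0;m[:,300:]=0
pts=cv2.findNonZero(m);b=cv2.minAreaRect(pts);print(b);bx=cv2.boxPoints(b);print(bx,ray("top",bx,.03))
R=(hsv[...,0]<8)|(hsv[...,0]>172);R&=(hsv[...,1]>140)&(hsv[...,2]>70)
y,x=np.nonzero(R[200:245,235:290]);print("red",x.mean()+235,y.mean()+200,len(x))
B=(hsv[...,0]>95)&(hsv[...,0]<130)&(hsv[...,1]>110)
y,x=np.nonzero(B[195:245,235:290]);print("blue",x.mean()+235,y.mean()+195,len(x))
E
```

```text
((212.30581665039062, 192.63986206054688), (139.65951538085938, 76.23174285888672), 3.327404022216797)
[[140.38148 226.63844]
 [144.80608 150.53523]
 [284.23016 158.64128]
 [279.80554 234.74449]] [[ 0.52678883  0.3797351   0.03      ]
 [ 0.76585872  0.3853104   0.03      ]
 [ 0.74855058 -0.04566199  0.03      ]
 [ 0.51034436 -0.03568283  0.03      ]]
red 267.75 229.875 8
blue 254.9090909090909 210.63636363636363 11
```

View pics/c1.png

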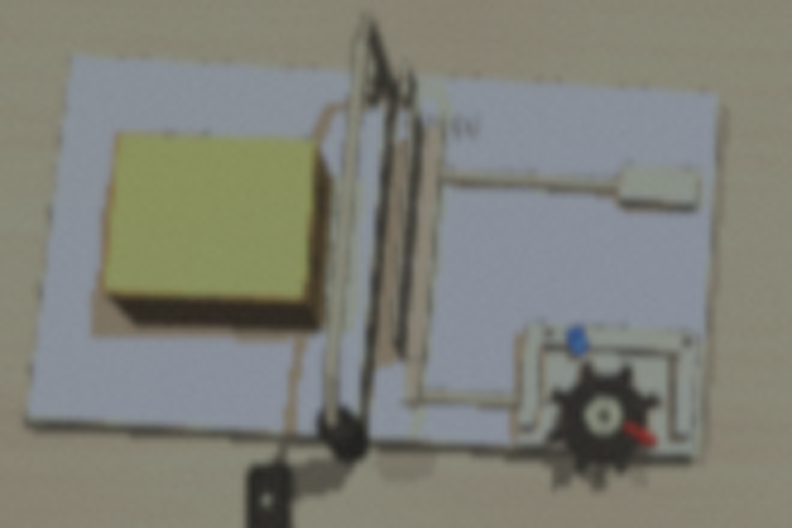

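Run:
```python
from h import *
u=lambda l:(np.array(l,float)+.5)/4.8-.5+[135,140]
T=ray("top",u([[73,55],[718,92]]),.03);B=ray("top",u([[32,420]]),.03)
h=ray("top",u([[603,415]]),.056)[0];bl=ray("top",u([[577,340]]),.057)[0]
rd=ray("top",u([[643,436]]),.056)[0]
print(T,B,"len",np.linalg.norm(T[0]-T[1]),np.linalg.norm(T[0]-B[0]))
d=T[0]-T[1];yaw=np.arctan2(-d[0],d[1]);print("yaw deg",np.degrees(yaw))
R=np.array([[np.cos(yaw),-np.sin(yaw)],[np.sin(yaw),np.cos(yaw)]])
for n,o,q in(("TL",(.12,.21),T[0]),("TR",(.12,-.21),T[1]),("BL",(-.12,.21),B[0]),("hub",(-.102,-.15),h)):
    print(n,"origin",q[:2]-R@np.array(o))
a=lambda v:np.degrees(np.arctan2(v[1],v[0])-yaw)
print("hub",h,"ptr",a(bl-h),np.linalg.norm(bl-h),"red",a(rd-h),np.linalg.norm(rd-h))
```

```text
[[ 0.76447943  0.36978623  0.03      ]
 [ 0.74812789 -0.04553603  0.03      ]] [[0.52543133 0.37698585 0.03      ]] len 0.4156440194249155 0.2391564939511692
yaw deg -2.2546119215272444
TL origin [0.63631087 0.16466962]
TR origin [0.63648224 0.16902223]
BL origin [0.63707698 0.16242759]
hub origin [0.63830362 0.16837487]
hub [0.53048154 0.0225037  0.056     ] ptr 22.4939539387344 0.049450506085164284 red -114.67164792525095 0.027684433966254706
```

Wheel is at click 2 (red at −114.7° ≈ −112.5°; pointer checks at 22.5°), so 3 clicks are needed. Yaw is −2.25° and the hub is at (0.530, 0.0225). I'll push with the inner face of the left finger.

```bash
cat >> h.py <<'E'
from scipy.spatial.transform import Rotation as Ro
def plan(P,yaw):
    "turn about tool axes (deg) and shift (cm) in the tool axes AFTER the turn; goal: x down, y along cutter y or -y"
    s=observe();q=s["ee_rot"];R=Ro.from_quat([q[1],q[2],q[3],q[0]])
    c,n=np.cos(yaw),np.sin(yaw)
    for sg in(1,-1):
        x=np.array([0,0,-1.]);y=sg*np.array([-n,c,0]);G=Ro.from_matrix(np.c_[x,y,np.cross(x,y)])
        v=(R.inv()*G).as_rotvec();print(sg,"turn rad",v.round(4),"shift cm",(G.inv().apply(np.array(P)-s["position"])*100).round(2))
    print("tcp",s["position"].round(4),"R",R.as_matrix().round(3).tolist(),"w",s["gripper_width"],"F",s["force"].round(2),"t",s["time"],"j6",s["joint_pos"][5])
E
python3 -c "
from h import *
plan([.44,-.03,.25],np.radians(-2.25))"
```

```text
1 turn rad [-0.3095 -0.0004  0.0015] shift cm [ -2.81 -58.36  25.83]
-1 turn rad [2.8321e+00 2.2000e-03 6.0000e-04] shift cm [ -2.81  58.36 -25.83]
tcp [0.2048 0.5633 0.2219] R [[-0.001, 0.342, 0.94], [-0.001, 0.94, -0.342], [-1.0, -0.002, -0.0]] w 0.08785423134836298 F [-0.05  0.13 -0.12] t 0.1 j6 -0.11511041941111905
```

Call:
move_arm(
  targets=[
    [[-0.155,0,0],[-2.8,0,0],1],
    [[-0.155,0,0],[0,0,0],1],
    [[0,0,0],[0,-5,2.2],1],
    [[0,0,0],[0,-5,2.2],1],
    [[0,0,0],[0,-5,2.2],1],
    [[0,0,0],[0,-5,2.2],1],
    [[0,0,0],[0,-5,2.2],1],
    [[0,0,0],[0,-5,2.2],1],
  ],
)

```text
time: 1.1
position: [0.3255, 0.2572, 0.2505]
ee_rot: [0.707, 0.013, 0.707, -0.014]
force: [0.5, -0.6, 0.3]
gripper_width: 0.088
```

Call:
move_arm(
  targets=[
    [[0,0,0],[0,-5,2.2],1],
    [[0,0,0],[0,-5,2.2],1],
    [[0,0,0],[0,-5,2.2],1],
    [[0,0,0],[0,-5,2.2],1],
    [[0,0,0],[0,-4.2,1.9],1],
    [[0,0,0],[0,-4.2,1.9],1],
    [[0,0,0],[0,0,0],1],
    [[0,0,0],[0,0,0],1],
  ],
)

```text
time: 2.1
position: [0.4395, -0.0294, 0.2503]
ee_rot: [0.706, 0.014, 0.707, -0.014]
force: [-0.3, 0.3, 0.8]
gripper_width: 0.0879
```

```bash
python3 -c "
from h import *
plan([.44,-.03,.25],np.radians(-2.25))
m=vision.camera_model('wrist');p,d=vision.capture('wrist')
np.savez('pics/w1.npz',p=p,d=d,W=m['world_to_cam']);cv2.imwrite('pics/w1.png',p[:,:,::-1])
print(m, proj('wrist',[[.5305,.0225,.056]],m))"
```

```text
1 turn rad [-0.0004 -0.0014 -0.0006] shift cm [ 0.03 -0.06  0.05]
-1 turn rad [ 3.1412e+00 -1.0000e-03  2.3000e-03] shift cm [ 0.03  0.06 -0.05]
tcp [ 0.4395 -0.0294  0.2503] R [[-0.001, 0.04, 0.999], [0.001, 0.999, -0.04], [-1.0, 0.001, -0.001]] w 0.08788322724903094 F [-0.3   0.27  0.79] t 2.1 j6 -1.7553160871353732
{'fx': 363.89903566290275, 'fy': 363.89903566290275, 'cx': 278.11882174613504, 'cy': 207.60848039546494, 'k1': -0.09009888844962938, 'world_to_cam': array([[ 3.95531963e-02,  9.99217302e-01,  5.73483513e-04,
         1.20928348e-02],
       [-9.69543828e-01,  3.85174135e-02, -2.41870162e-01,
         4.63486800e-01],
       [-2.41702940e-01,  9.01072061e-03,  9.70308454e-01,
        -3.09908013e-01],
       [ 0.00000000e+00,  0.00000000e+00,  0.00000000e+00,
         1.00000000e+00]])} [[330.62516013 267.61809064]]
```

View pics/w1.png

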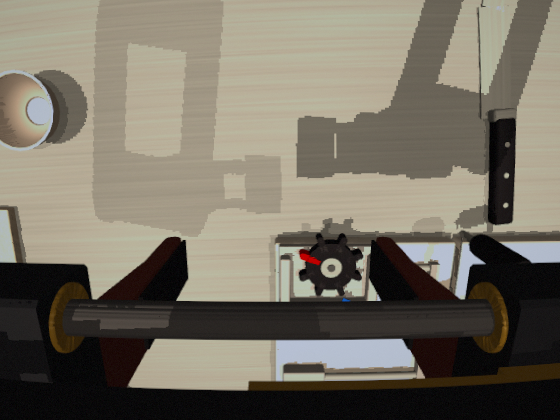

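Run:
```python
from h import *
z=np.load("pics/w1.npz");p=z["p"];m=vision.camera_model("wrist");m["world_to_cam"]=z["W"]
c=p[255:282,318:345].astype(int);k=(c.min(2)>110)&(np.ptp(c,2)<70) if False else (c.min(2)>110)
y,x=np.nonzero(k);hub=ray("wrist",[[x.mean()+318,y.mean()+255]],.057,m)[0];print("hub",hub,len(x))
h=p[225:305,295:370];v=cv2.cvtColor(h,cv2.COLOR_RGB2HSV);y,x=np.nonzero((v[...,1]>190)&((v[...,0]<6)|(v[...,0]>174)))
rd=ray("wrist",[[x.mean()+295,y.mean()+225]],.056,m)[0]-hub;print("red ang",np.degrees(np.arctan2(rd[1],rd[0]))+2.25,np.linalg.norm(rd))
yaw=np.radians(-2.25);R=Ro.from_euler("z",yaw).as_matrix()
t=np.array([.4395,-.0294,.2503])
print("finger tip px",proj("wrist",t+np.array([[a,b,0]for a in(-.01,.01)for b in(.044,.0575)])@R.T,m).round())
w=hub+R@[-.065,-.023,0];w[2]=.041;plan(w,yaw)
```

```text
hub [0.52994056 0.02248109 0.057     ] 264
red ang -115.57189523030466 0.0262725056176396
finger tip px [[372. 238.]
 [400. 238.]
 [369. 277.]
 [396. 277.]]
1 turn rad [ 0.0007 -0.0013 -0.0006] shift cm [20.93  3.19  2.35]
-1 turn rad [-3.1408e+00  9.0000e-04 -2.0000e-03] shift cm [20.93 -3.19 -2.35]
tcp [ 0.4394 -0.0289  0.2503] R [[-0.001, 0.039, 0.999], [0.001, 0.999, -0.039], [-1.0, 0.001, -0.001]] w 0.08779180778565401 F [-0.42 -0.78  0.95] t 2.15 j6 -1.7554307542622465
```

Call:
move_arm(
  targets=[
    [[0,0,0],[0,3.2,2.3],1],
    [[0,0,0],[5,0,0],1],
    [[0,0,0],[5,0,0],1],
    [[0,0,0],[5,0,0],1],
    [[0,0,0],[3,0,0],1],
    [[0,0,0],[2.9,0,0],1],
    [[0,0,0],[0,0,0],1],
    [[0,0,0],[0,0,0],1],
  ],
)

```text
time: 3.15
position: [0.4646, 0.002, 0.0425]
ee_rot: [0.707, 0.013, 0.707, -0.013]
force: [-0.6, -0.1, 0.3]
gripper_width: 0.0877
```

```bash
python3 -c "
from h import *
yaw=np.radians(-2.25);R=Ro.from_euler('z',yaw).as_matrix()
w=np.array([.530,.0225,0])+R@[-.039,-.023,0];w[2]=.041;plan(w,yaw)
m=vision.camera_model('wrist');p,d=vision.capture('wrist')
cv2.imwrite('pics/w2.png',p[:,:,::-1])"
```

```text
1 turn rad [0.0017 0.0005 0.0001] shift cm [0.15 0.   2.55]
-1 turn rad [-3.1399e+00 -2.0000e-04  8.0000e-04] shift cm [ 0.15 -0.   -2.55]
tcp [0.4646 0.002  0.0425] R [[0.001, 0.038, 0.999], [-0.0, 0.999, -0.038], [-1.0, -0.0, 0.001]] w 0.08774057724839769 F [-0.57 -0.08  0.33] t 3.15 j6 -1.677632473481835
```

View pics/w2.png

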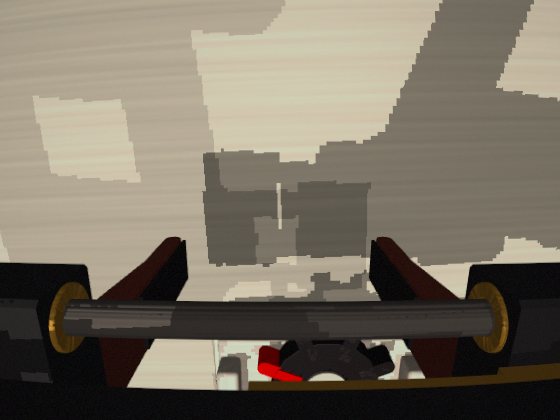

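Call:
move_arm(
  targets=[
    [[0,0,0],[0.15,0,1.5],1],
    [[0,0,0],[0,0,0.6],1],
    [[0,0,0],[0,0,0.4],1],
    [[0,0,0],[0,-0.3,0],1],
    [[0,0,0],[0,-0.3,0],1],
    [[0,0,0],[0,-0.3,0],1],
    [[0,0,0],[0,-0.3,0],1],
    [[0,0,0],[0,0,0],1],
  ],
)

```text
time: 4.2
position: [0.489, -0.0121, 0.0401]
ee_rot: [0.707, 0.014, 0.707, -0.014]
force: [-0.5, -0.1, -0.3]
gripper_width: 0.0878
```

```bash
python3 -c "
from h import *
yaw=np.radians(-2.25);R=Ro.from_euler('z',yaw).as_matrix()
w=np.array([.530,.0225,0])+R@[-.039,-.023,0];w[2]=.041;plan(w,yaw)"
```

```text
1 turn rad [0.0003 0.0003 0.0006] shift cm [-0.09  1.32  0.06]
-1 turn rad [-3.1413e+00 -9.0000e-04  4.0000e-04] shift cm [-0.09 -1.32 -0.06]
tcp [ 0.489  -0.0121  0.0401] R [[0.0, 0.039, 0.999], [-0.001, 0.999, -0.039], [-1.0, -0.001, 0.0]] w 0.08781503092093342 F [-0.51 -0.08 -0.34] t 4.2 j6 -1.696906843366157
```

```bash
python3 -c "
from h import *
p,d=vision.capture('wrist');q,_=vision.capture('scene')
a=p[220:420,150:450];b=cv2.resize(q[170:250,220:340],(600,400),interpolation=cv2.INTER_CUBIC)
a=cv2.resize(a,(600,400))
cv2.imwrite('pics/w3.png',cv2.resize(np.hstack([a,b]),(800,267))[:,:,::-1]);print(observe()['force'])"
```

```text
[ 0.26579059  0.82275196 -0.56250409]
```

View pics/w3.png

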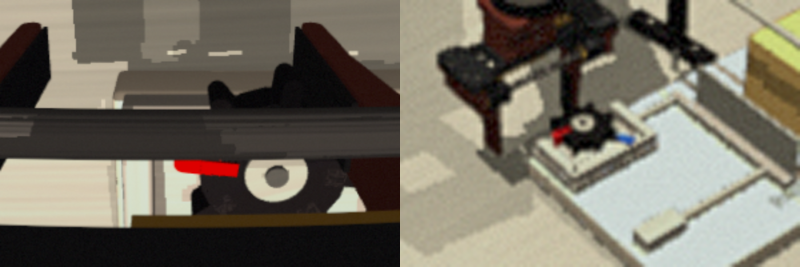

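Contact is good: in the left half red has turned about 20° and now points at (175,165). Continuing the click.

Call:
move_arm(
  targets=[
    [[0,0,0],[0,-0.3,0],1],
    [[0,0,0],[0,-0.3,0],1],
    [[0,0,0],[0,-0.3,0],1],
    [[0,0,0],[0,-0.3,0],1],
    [[0,0,0],[0,-0.2,0],1],
    [[0,0,0],[0,0,0],1],
    [[0,0,0],[0,0,0],1],
    [[0,0,0],[0,0,0],1],
  ],
)

```text
time: 5.3
position: [0.4884, -0.0255, 0.0402]
ee_rot: [0.707, 0.014, 0.707, -0.014]
force: [-0.6, 0.1, 0.3]
gripper_width: 0.088
```

```bash
cat >> h.py <<'E'
def red(n="wrist"):
    m=vision.camera_model(n);p,_=vision.capture(n);u,v=proj(n,[[.530,.0225,.056]],m)[0];v_=cv2.cvtColor(p,cv2.COLOR_RGB2HSV)
    Y,X=np.indices(p.shape[:2]);rad=np.linalg.norm(proj(n,[[.530,.0225+.037,.056]],m)[0]-[u,v])
    k=(v_[...,1]>(190 if n=="wrist" else 140))&(v_[...,2]>70)&((v_[...,0]<6)|(v_[...,0]>174))&(np.hypot(X-u,Y-v)<rad*1.1)
    if k.sum()<3: print(n,"no red");return
    q=ray(n,[[X[k].mean(),Y[k].mean()]],.056,m)[0]-[.530,.0225,.056]
    print(n,"red deg",np.degrees(np.arctan2(q[1],q[0]))+2.25,"r",np.hypot(*q[:2]),k.sum())
E
python3 -c "
from h import *
yaw=np.radians(-2.25);R=Ro.from_euler('z',yaw).as_matrix()
w=np.array([.530,.0225,0])+R@[-.039,-.023,0];w[2]=.041;plan(w,yaw);red();red('top')"
```

```text
1 turn rad [ 0.0006 -0.0001  0.0001] shift cm [-0.08  2.66  0.07]
-1 turn rad [-3.141e+00 -1.000e-04 -1.000e-04] shift cm [-0.08 -2.66 -0.07]
tcp [ 0.4884 -0.0255  0.0402] R [[-0.0, 0.039, 0.999], [-0.0, 0.999, -0.039], [-1.0, -0.0, -0.0]] w 0.08801981801104643 F [-0.59  0.09  0.31] t 5.3 j6 -1.7255057573104853
wrist red deg -73.95870029421272 r 0.0262222430460078 829
top no red
```

Call:
move_arm(
  targets=[
    [[0,0,0],[0,0,-0.8],1],
    [[0,0,0],[0,0,-1.7],1],
    [[0,0,0],[0,2.7,0],1],
    [[0,0,0],[0,0,0],1],
    [[0,0,0],[0,0,0],1],
  ],
)

```text
time: 6.02
position: [0.4639, 0.0021, 0.0402]
ee_rot: [0.707, 0.013, 0.707, -0.014]
force: [0.3, 0.1, 0.4]
gripper_width: 0.0879
```

```bash
python3 -c "
from h import *
yaw=np.radians(-2.25);R=Ro.from_euler('z',yaw).as_matrix()
w=np.array([.530,.0225,0])+R@[-.039,-.023,0];w[2]=.041;plan(w,yaw);red();red('top')"
```

```text
1 turn rad [ 0.0012 -0.0002  0.0003] shift cm [-0.08 -0.    2.62]
-1 turn rad [-3.1404e+00 -5.0000e-04 -3.0000e-04] shift cm [-0.08  0.   -2.62]
tcp [0.4639 0.0021 0.0402] R [[-0.0, 0.038, 0.999], [-0.0, 0.999, -0.038], [-1.0, -0.0, -0.0]] w 0.08791288001289711 F [0.27 0.12 0.36] t 6.025 j6 -1.676578680196853
wrist no red
top no red
```

Call:
move_arm(
  targets=[
    [[0,0,0],[0,0,1.5],1],
    [[0,0,0],[0,0,0.6],1],
    [[0,0,0],[0,0,0.4],1],
    [[0,0,0],[0,0,0],1],
  ],
)

```text
time: 6.62
position: [0.4898, 0.0013, 0.0401]
ee_rot: [0.707, 0.014, 0.707, -0.014]
force: [-0.4, 0.6, 0.3]
gripper_width: 0.0879
```

```bash
python3 -c "
from h import *
print(observe()['position'],observe()['force']);red();p,_=vision.capture('wrist');cv2.imwrite('pics/w4.png',cv2.resize(p[220:420,150:450],(600,400))[:,:,::-1])"
```

```text
[0.48981714 0.00130724 0.04006213] [-0.35472791  0.57952678  0.28878795]
wrist red deg -72.67446925866824 r 0.02585333723872791 726
```

View pics/w4.png

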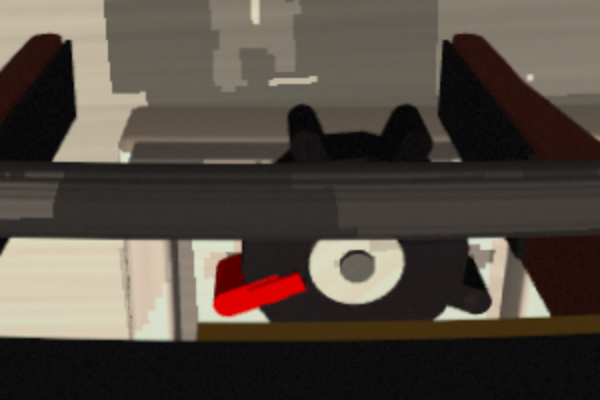

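Click 3 is home: the front cogs stand symmetric at (303,115) and (408,115), red at (255,285). Second click, same stroke.

Call:
move_arm(
  targets=[
    [[0,0,0],[0,-0.4,0],1],
    [[0,0,0],[0,-0.4,0],1],
    [[0,0,0],[0,-0.4,0],1],
    [[0,0,0],[0,-0.4,0],1],
    [[0,0,0],[0,-0.4,0],1],
    [[0,0,0],[0,-0.4,0],1],
    [[0,0,0],[0,-0.3,0],1],
    [[0,0,0],[0,0,0],1],
  ],
)

```text
time: 7.72
position: [0.4888, -0.026, 0.0403]
ee_rot: [0.707, 0.014, 0.707, -0.014]
force: [-0.6, 1.0, -0.1]
gripper_width: 0.088
```

Call:
move_arm(
  targets=[
    [[0,0,0],[0,0,0],1],
    [[0,0,0],[0,0,-0.8],1],
    [[0,0,0],[0,0,-1.7],1],
    [[0,0,0],[0,2.7,0],1],
    [[0,0,0],[0,0,1.5],1],
    [[0,0,0],[0,0,0.6],1],
    [[0,0,0],[0,0,0.4],1],
    [[0,0,0],[0,0,0],1],
  ],
)

```text
time: 8.72
position: [0.4898, 0.0009, 0.0401]
ee_rot: [0.707, 0.014, 0.707, -0.014]
force: [-0.5, -0.7, 0.6]
gripper_width: 0.0878
```

```bash
python3 -c "
from h import *
print(observe()['position'],observe()['force']);red();p,_=vision.capture('wrist');cv2.imwrite('pics/w5.png',cv2.resize(p[220:420,150:450],(600,400))[:,:,::-1])"
```

```text
[0.48982648 0.00087926 0.04008279] [-0.52158334 -0.69386453  0.56364555]
wrist red deg -23.02162262575198 r 0.016553317353955724 126
```

View pics/w5.png

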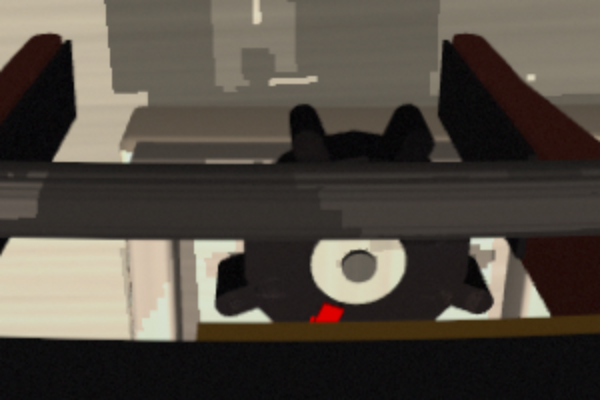

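Click 4: red is at (327,315), −23°, and the front cogs are home. Third and last click, same stroke; then retract, rise and look from above.

Call:
move_arm(
  targets=[
    [[0,0,0],[0,-0.4,0],1],
    [[0,0,0],[0,-0.4,0],1],
    [[0,0,0],[0,-0.4,0],1],
    [[0,0,0],[0,-0.4,0],1],
    [[0,0,0],[0,-0.4,0],1],
    [[0,0,0],[0,-0.4,0],1],
    [[0,0,0],[0,-0.3,0],1],
    [[0,0,0],[0,0,0],1],
  ],
)

```text
time: 9.82
position: [0.4888, -0.026, 0.0403]
ee_rot: [0.707, 0.014, 0.707, -0.014]
force: [0.4, -0.8, 0.3]
gripper_width: 0.0875
```

Call:
move_arm(
  targets=[
    [[0,0,0],[0,0,0],1],
    [[0,0,0],[0,0,-0.8],1],
    [[0,0,0],[0,0,-2.0],1],
    [[0,0,0],[-4,0,0],1],
    [[0,0,0],[-5,0,-1],1],
    [[0,0,0],[-6,0,-1],1],
    [[0,0,0],[-6,0,0],1],
    [[0,0,0],[0,0,0],1],
  ],
)

```text
time: 10.82
position: [0.443, -0.0242, 0.2545]
ee_rot: [0.71, 0.013, 0.704, -0.014]
force: [0.5, -0.6, -0.0]
gripper_width: 0.0879
```

```bash
python3 -c "
from h import *
print(observe()['position'],observe()['force']);red();red('top')
p,_=vision.capture('wrist');q,_=vision.capture('top')
cv2.imwrite('pics/w6.png',np.vstack([cv2.resize(p[200:320],(800,171)),cv2.resize(q[130:330,60:500],(800,364))])[:,:,::-1])
a=np.load('pics/top0.npz')['p'].astype(int);d=np.abs(q.astype(int)-a).max(2)>45
for n,(x0,y0,x1,y1) in dict(jars=(85,180,122,246),knife_s=(183,235,203,330),cheese=(155,165,203,210),slice=(392,190,432,222),knife_l=(430,203,468,322),ram=(352,275,386,307),ticket=(348,155,382,188)).items(): print(n,d[y0:y1,x0:x1].mean().round(3))"
```

```text
[ 0.44300289 -0.02418361  0.25451882] [ 0.5307942  -0.56484509 -0.02891043]
wrist red deg 22.709772090998744 r 0.02355872846400678 114
top no red
jars 0.0
knife_s 0.002
cheese 0.0
slice 0.0
knife_l 0.0
ram 0.0
ticket 0.0
```

View pics/w6.png

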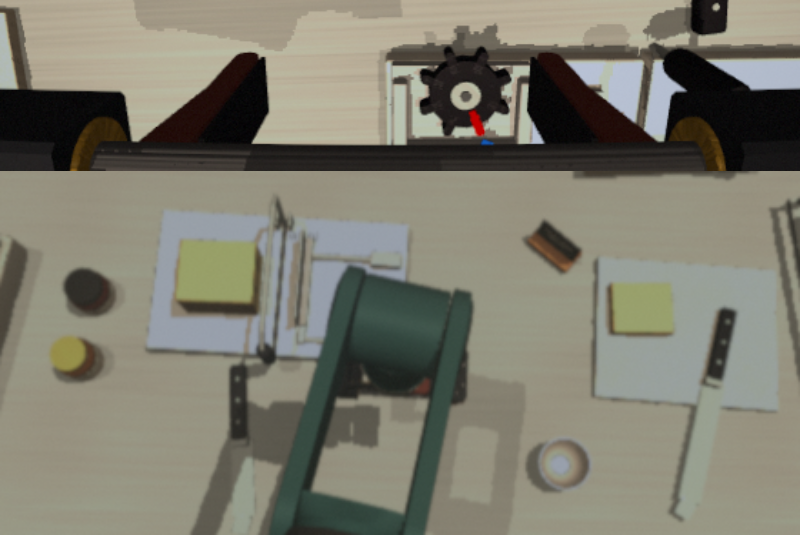

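The red cog (475,125) points at the blue pointer (487,143), measured at 22.7° against 22.5°. The bystanders show no change and the arm is clear, so I'm handing in.

```bash
python3 -c "
from h import *
print(r.hand_in())"
```

```text
the job is handed in; nothing more can be done
None
```

The thumbwheel is set to click 5, with the red cog at the blue pointer. It started at click 2. I turned it three clicks to the right with the inner face of the left finger. After each of the first two strokes I checked that the wheel had clicked home. I then raised the arm clear and handed in at about 11 s of the 59 s allowed.

- **Wheel:** the last wrist image measured the red cog at 22.7°, against 22.5° for the pointer.
- **Forces:** the tool force read about 1 N or less at every reading. These were taken at the end of each move, so I did not record the peak during a stroke.
- **Surroundings:** comparing overhead images from before and after showed the jars, knives, cheese, slice, ramekin and ticket unmoved. The bow looked still down; I judged that by eye only.
- **Check that failed:** the overhead camera could not see the wheel at the end because the arm was in the way. The final wheel angle therefore rests on the wrist camera alone.

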